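Load the sliding tube rack and index it to the reader

ROBOT

A 7-joint arm with a two-finger parallel gripper is mounted at the origin on the work surface. World frame = base frame: x ahead of the robot, y to its left, z up, the work surface at z = 0. Lengths are in mm, angles in rad, forces in N, time in s.
With the tool pointing down it reaches from about 400 to 900 mm from the base axis. Payload 5.5 kg.
Tool frame: the origin (TCP) lies at the very end of the fingers, on their centre line; the grasp point (between the pads) lies robot.hold_point_z behind it (robot.hold_point_z is the distance from the TCP to the grasp point, in mm); z points along the fingers, y is the line along which they close (so a half turn about z gives the same grasp; the last joint's range is limited). The gripper opens to 85 mm and grips with 20 to 120 N. Pads are 22 mm wide; open, the fingers measure 114 mm over their backs; the gripper's body (76 mm by 85 mm) begins 54 mm behind the grasp point. The pads swing forward as they close: fully open they stand 13 mm farther back than shut.
Start: joints at [1.52, 0.501, -0.427, 1.55, 0.221, 1.138, -0.21], TCP at [200.672, -618.248, 231.31] pointing down, gripper open.
Joint ranges: [-2.88, 2.88], [-0.31, 2.03], [-1.54, 1.56], [0.2, 2.42], [-1.41, 4.55], [0.19, 2.02], [-2.57, 2.57]. Speed limits (rad/s): [2.57, 2.57, 3.14, 3.14, 3.14, 3.14, 3.14].

INTERFACE

Orientations are given as a rotation vector (axis times angle).
In Python, from rig import robot, release, close, inverse_kinematics, monitor, eyes, job gives the robot as it stands. Calls block until the motion is done:
- robot.move_pose(position, orientation): joint-space move of the TCP to a pose.
- robot.servo_line(position, ori=None, velocity=150, force_limit=None): straight line of the TCP; ori=None keeps the orientation; velocity is the mean speed in mm/s. With force_limit (N) it stops when the force on the tool has changed by that much, and returns True; else False.
- robot.goto_joints(angles): joint-space move.
- release() and close(squeeze=None): open the fingers fully, or close them until they stop; squeeze is the grip in N (None keeps the last).
- robot.dwell(seconds).
- inverse_kinematics(position, orientation): joint angles nearest the present ones, or None.
- monitor.get_state(): the state.
- eyes.grab_frame(name): name is "scene" or "top" or "wrist"; returns (picture, depth): 480x640x3 uint8, blue, green, red; 480x640 float32, mm along the optical axis (not along the pixel's ray), 0 where there is no reading.
- eyes.calibration(name): a dict with "camera_matrix" (3x3 intrinsics, pixels), "dist" ([k1, k2, p1, p2, k3] as OpenCV has them; the pictures are not rectified), "rvec" (rotation vector, rad) and "tvec" (3), from world to camera coordinates, as OpenCV has them; the wrist camera has in their place "mount" (4x4, takes a point from camera to tool coordinates, whose origin is the TCP and whose axes are the flange's). Camera axes: x right, y down, z forward; pixel columns grow to the right and rows downward; lengths in mm; the calibration is good to about 2 mm. A picture is of the moment at which its call begins: read the wrist's pose just before it. calibration takes no time and is no camera call.
A pose or a line that the arm cannot do raises robot.MotionError and nothing moves.
- job.job_done(): hands the job in; it is judged then, once.
The state is a dict: "t": time; "joint_pos": joint angles; "qvel": joint speeds; "joint_torque": joint torques, N m; "eef_pos": TCP position; "orientation": TCP orientation; "ft_force": force on the tool from outside, world axes, zero at the start; "moment": the same for the moment, N m; "opening": finger opening in mm; "finger_force": force on a finger pad.
Only numpy, scipy, OpenCV 4.12 (cv2) and the standard library are available. Lean on these libraries where they do the work, as an engineer would, in place of code of your own. Each camera call takes 0.05 s, during which the arm holds its last target. There are 200 camera calls.

TASK

Fill the white sliding rack in order: first the yellow-capped tube into the pocket marked with one dot, then the green-capped tube into the pocket marked with two dots, each standing fully down and let go. Then pull up the red lock knob, slide the rack one hole along towards the white reader with the orange window, let the pin drop into that hole, and press the knob fully down. Finish while still gripping the knob and holding it fully down, because it springs up if let go, and leave the other tubes and the things on the bench where they are.

Things in the scene. Friction and masses are not known exactly. Their poses are not given: they have to be found in the camera images.
- index_rail: fixed slide: aluminium plate 150 mm (x) by 300 mm (y), 12 mm thick. Origin: centre of its underside, on the bench. Its y axis is the sliding direction. A steel index strip 26 mm wide, top 30 mm above the bench, runs along y at x = +45 mm with five holes 11 mm wide at y = -80, -40, 0, 40, 80 mm.
- rack_slide (a joint): position (m) of the sliding white rack along the rail's y axis: 0 at the start (lock pin in the middle hole), +-0.040 with the pin over a neighbouring hole, stops at +-0.084. 2 N of friction; the pin in a hole blocks it but for 1.5 mm of play each way. Rack 44 mm (x) by 120 mm (y), top 66 mm above the bench; three pockets 19 mm wide, 40 mm deep, 36 mm apart along y.
- pocket1 (a point): centre of the floor of the pocket marked with one black dot, at the rack's +y end; 40 mm below the rack's top, 26 mm above the bench. Moves with the rack.
- pocket2 (a point): the same for the middle pocket, marked with two dots.
- pocket3 (a point): the same for the pocket marked with three dots, at the -y end; it already holds the purple-capped tube.
- lock_pin (a joint): height (m) of the lock pin above fully down, 0 to 0.020. A two-way spring (800 N/m) rests it at 0.004, the 8 mm round-ended pin 6 mm deep in its hole; fully down (0, counts below 0.0015) takes 3 to 4 N and it springs up if let go. The tip clears the strip above 0.010; lifting to 0.016 takes 10 N. Off a hole it rests on the strip at 0.010.
- lock_knob: red upright round knob on the lock pin, 28 mm in diameter, 24 mm tall, riding on the sliding rack above the index strip, 75 mm on the +x side of the pocket row, level with pocket two. Origin: its centre, 94 mm above the bench when fully down, 98 mm at rest; rises with the pin. Below it a grey 30 mm square housing, top 70 mm above the bench.
- reader: fixed white reader, 130 mm (x) by 80 mm (y), 95 mm tall, orange windows on its sides and an orange panel on top; it stands at one end of the rail, at either its +y or its -y end. Origin: centre of its underside. A lower blue cooling block (55 mm tall, same footprint) stands at the other end.
- stock_rack: fixed blue rack 160 mm (x) by 50 mm (y), 50 mm tall, with four holes 19 mm in diameter and 40 mm deep in a row along its x axis at -54, -18, 18, 54 mm. Origin: centre of its underside.
- tube_yellow: sample tube, 78 mm tall: pale body 16 mm in diameter with a rounded foot, yellow cap 18 mm in diameter and 20 mm tall at the top; 18 g. Origin: centre of its underside; z points up the tube. It starts standing in one of the stock rack's four holes (which one varies), 40 mm of it down the hole.
- tube_green: sample tube, 78 mm tall: pale body 16 mm in diameter with a rounded foot, green cap 18 mm in diameter and 20 mm tall at the top; 18 g. Origin: centre of its underside; z points up the tube. It starts standing in one of the stock rack's four holes (which one varies), 40 mm of it down the hole.
- tube_white_a: sample tube, 78 mm tall: pale body 16 mm in diameter with a rounded foot, white cap 18 mm in diameter and 20 mm tall at the top; 18 g. Origin: centre of its underside; z points up the tube. It starts standing in one of the stock rack's four holes (which one varies), 40 mm of it down the hole. Leave it there.
- tube_white_b: sample tube, 78 mm tall: pale body 16 mm in diameter with a rounded foot, white cap 18 mm in diameter and 20 mm tall at the top; 18 g. Origin: centre of its underside; z points up the tube. It starts standing in one of the stock rack's four holes (which one varies), 40 mm of it down the hole. Leave it there.
- tube_purple: sample tube, 78 mm tall: pale body 16 mm in diameter with a rounded foot, purple cap 18 mm in diameter and 20 mm tall at the top; 18 g. Origin: centre of its underside; z points up the tube. It stands in pocket three from the start, rides with the rack and stays there.
- bottle: glass bottle with a blue cap, 70 mm in diameter, 150 mm tall, standing at the back, beyond the rail. Origin: centre of its underside. Leave alone.
- beaker: white open beaker, 72 mm wide, 90 mm tall, at the back right. Origin: centre of its underside. Leave alone.
- jar: small amber jar, 52 mm in diameter, 60 mm tall, on the right, near the robot. Origin: centre of its underside. Leave alone.
- timer: grey bench timer 60 by 70 by 22 mm, lying at the front left. Origin: centre of its underside. Leave alone.

How it is judged:
By the outcome, as a careful person would: the job done as asked, in the order asked, and still so for the second after the job is handed in, while the arm keeps its last pose, push and grip.
It also fails if it takes over 72 s, if anything falls off the work surface, if the arm or the gripper's body presses on something with over 40 N, if the wrist force passes 120 N, or if a joint passes its speed limit or range.

## Working session

There is one attempt and no reset: what is moved stays moved. The work goes in short steps, each a Python script; the robot and the scene stay as the last script left them, time stands still between calls to the robot, and variables do not carry over. Pictures are saved under pics/ and viewed, at most 10 in all, crops included, and the job is handed in when it is done.

```bash
ls; mkdir -p pics
python3 - <<'E'
from rig import robot, eyes, monitor
import cv2, numpy as np
for n in ("scene","top"):
    p,d=eyes.grab_frame(n); cv2.imwrite(f"pics/{n}0.png",p); np.save(f"pics/{n}0.npy",d)
    c=eyes.calibration(n); print(n,c)
s=monitor.get_state(); print(s["t"],s["eef_pos"],s["orientation"],s["ft_force"],s["opening"],robot.hold_point_z)
print(eyes.calibration("wrist"))
E
```

```text
pics
scene {'camera_matrix': array([[555.73513629,   0.        , 313.75095362],
       [  0.        , 555.73513629, 238.09526307],
       [  0.        ,   0.        ,   1.        ]]), 'dist': array([-0.03187032,  0.        ,  0.        ,  0.        ,  0.        ]), 'rvec': array([ 1.73479977,  1.87810718, -0.71739782]), 'tvec': array([  23.91309716, -346.94657687, 1578.92113605])}
top {'camera_matrix': array([[462.09275061,   0.        , 322.65660936],
       [  0.        , 462.09275061, 241.85421807],
       [  0.        ,   0.        ,   1.        ]]), 'dist': array([0.02361867, 0.        , 0.        , 0.        , 0.        ]), 'rvec': array([ 1.98231815, -2.24673025,  0.2275063 ]), 'tvec': array([ 62.07572608, 563.35879775, 967.09113562])}
0.1 [ 200.41846093 -617.68518548  230.36271118] [-3.10128434e+00 -4.90698429e-01  2.93824982e-04] [-0.38030693  0.88152431  0.33791574] 85.31254039744385 18.700000000000003
{'camera_matrix': array([[410.54362321,   0.        , 325.50019421],
       [  0.        , 410.54362321, 237.12881701],
       [  0.        ,   0.        ,   1.        ]]), 'dist': array([-0.05815307,  0.        ,  0.        ,  0.        ,  0.        ]), 'mount': array([[ 1.71807847e-03, -9.48737290e-01, -3.16061076e-01,
         8.04746198e+01],
       [ 9.99998507e-01,  1.57233419e-03,  7.16139533e-04,
         4.60542601e-02],
       [-1.82474645e-04, -3.16061834e-01,  9.48738575e-01,
        -1.43682758e+02],
       [ 0.00000000e+00,  0.00000000e+00,  0.00000000e+00,
         1.00000000e+00]])}
```

View pics/scene0.png

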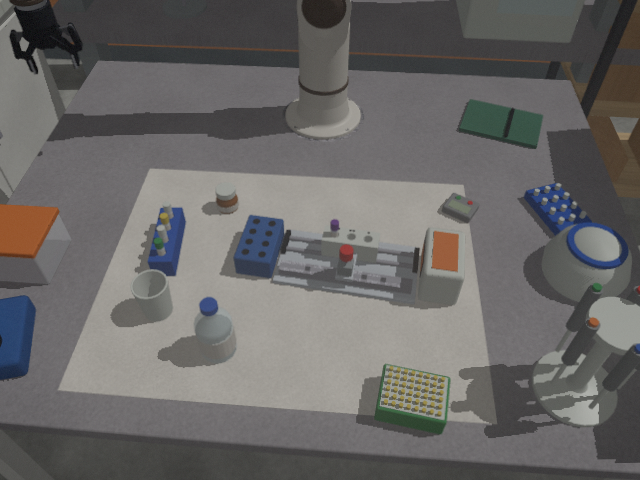

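View pics/top0.png

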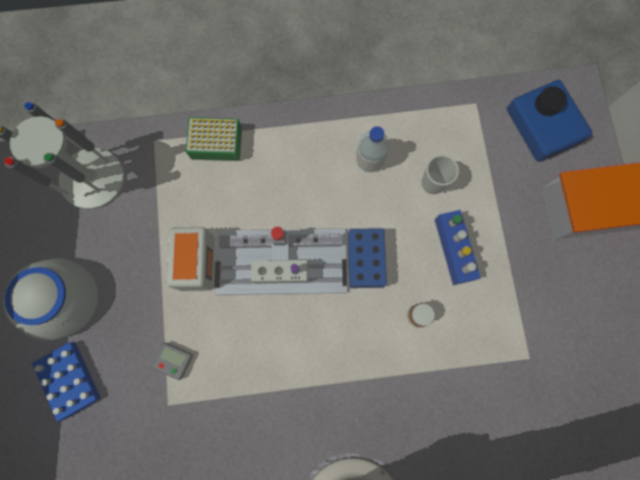

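The reader stands on the left at top-view (188,258). The white rack is around (280,270), with purple at its right end (295,268) and the red knob at (277,233). The stock rack is at (458,247), with green at (457,219), white at (462,235), yellow at (466,251) and white at (471,267) from back to front. I'll enlarge these areas.

```bash
cat > h.py <<'E'
import numpy as np, cv2
from rig import robot, release, close, inverse_kinematics, monitor, eyes, job
from scipy.spatial.transform import Rotation as R
def px2w(name,uv,z):
    """pixel(s) -> world xy on plane height z (fixed cameras)"""
    c=eyes.calibration(name); M=cv2.Rodrigues(c["rvec"])[0]; o=-M.T@c["tvec"]
    return ray(c,uv,M.T,o,z)
def ray(c,uv,Rwc,o,z):
    n=cv2.undistortPoints(np.float64(uv).reshape(-1,1,2),c["camera_matrix"],c["dist"])[:,0]
    d=np.c_[n,np.ones(len(n))]@Rwc.T
    return o+d*((z-o[2])/d[:,2])[:,None]
def wrist_pose(s):
    c=eyes.calibration("wrist"); T=np.eye(4); T[:3,:3]=R.from_rotvec(s["orientation"]).as_matrix(); T[:3,3]=s["eef_pos"]
    return T@c["mount"]
def wpx2w(T,uv,z): return ray(eyes.calibration("wrist"),uv,T[:3,:3],T[:3,3],z)
def down(yaw):
    """tool down, finger-closing line (tool y) at world angle yaw"""
    y=np.array([np.cos(yaw),np.sin(yaw),0]); z=np.array([0,0,-1.]); x=np.cross(y,z)
    return R.from_matrix(np.c_[x,y,z]).as_rotvec()
E
python3 - <<'E'
import cv2,numpy as np
p=cv2.imread("pics/top0.png")
a=cv2.resize(p[220:302,205:355],None,fx=5,fy=5,interpolation=cv2.INTER_CUBIC)[:, :750]
cv2.imwrite("pics/ra.png",a)
b=cv2.resize(p[200:295,425:495],None,fx=6,fy=6,interpolation=cv2.INTER_CUBIC)
cv2.imwrite("pics/rb.png",b)
E
```

```text
(no output)
```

View pics/ra.png

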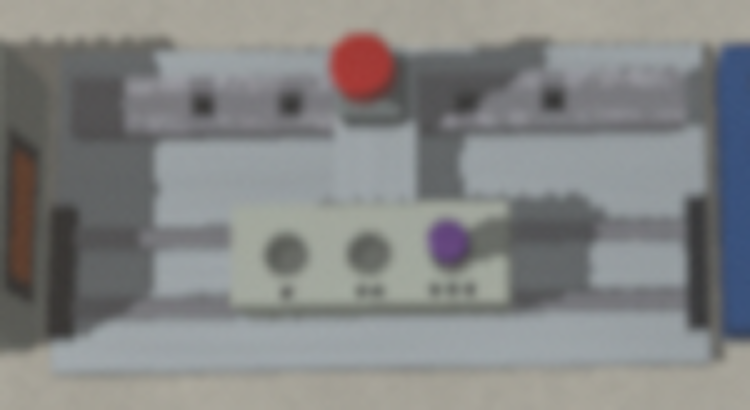

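View pics/rb.png

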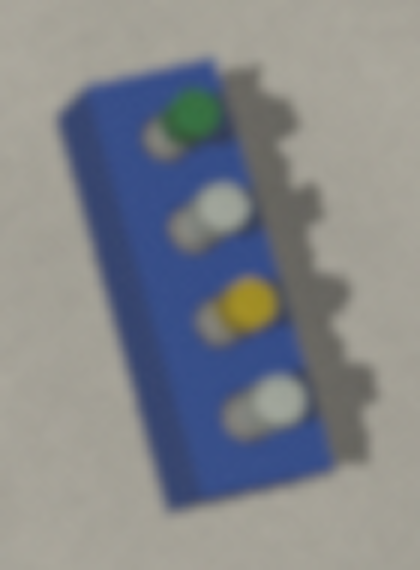

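Rack crop: pocket 1 is at (286,254), pocket 2 at (369,254), the purple cap at (448,242) and the knob top at (361,66). Stock crop: cap tops are green (194,113), white (224,207), yellow (250,303) and white (280,402).

Run:
```python
from h import *
f=lambda uv,k,o:(np.array(uv)+.5)/k-.5+np.array(o)
np.set_printoptions(precision=1,suppress=True)
pk=px2w("top",f([(286,254),(369,254)],5,(205,220)),66)
pu=px2w("top",f([(448,242)],5,(205,220)),104)
kn=px2w("top",f([(361,66)],5,(205,220)),110)
st=px2w("top",f([(194,113),(224,207),(250,303),(280,402)],6,(425,200)),88)
print(pk,pu,kn,st)
print(np.degrees(np.arctan2(*(st[0]-st[3])[[1,0]])), np.linalg.norm(np.diff(st,axis=0),axis=1))
d=pk[0]-pu[0];print(np.degrees(np.arctan2(d[1],d[0])),np.hypot(*d[:2]))
a=np.arctan2(*(st[0]-st[3])[[1,0]])
s=monitor.get_state(); q0=np.array(s["joint_pos"])
for nm,p,y in [("y",st[2],a),("y+",st[2],a+np.pi/2),("y-",st[2],a-np.pi/2),("pk",pk[0],np.pi/2),("pk-",pk[0],-np.pi/2),("pk0",pk[0],0),("pkpi",pk[0],np.pi)]:
  for dy in (0,):
    for z in (100,220):
      q=inverse_kinematics([p[0],p[1],z],down(y+dy)); print(nm,z,None if q is None else np.array(q))
```

```text
[[518.7 130.6  66. ]
 [514.2  94.8  66. ]] [[509.2  58.5 104. ]] [[587.4  86.3 110. ]] [[ 575.6 -303.1   88. ]
 [ 540.  -307.4   88. ]
 [ 504.4 -310.    88. ]
 [ 468.  -313.8   88. ]]
5.7097737509537385 [35.9 35.7 36.6]
82.51863876036893 72.73909930669892
y 100 [ 1.1  0.6 -0.7  1.8  0.5  0.9  0.2]
y 220 [ 1.1  0.5 -0.8  1.7  0.4  1.1  0.3]
y+ 100 [ 1.2  0.8 -1.   1.8  0.7  1.   1.6]
y+ 220 [ 1.3  0.6 -1.1  1.7  0.6  1.2  1.7]
y- 100 [ 0.9  0.6 -0.5  1.8  0.3  0.9 -1.2]
y- 220 [ 0.9  0.4 -0.6  1.7  0.3  1.1 -1.2]
pk 100 [ 0.4  0.6 -1.   1.9  0.7  0.9  0.7]
pk 220 [ 0.7  0.6 -1.3  1.8  0.6  1.2  0.7]
pk- 100 [ 0.4  0.6 -0.9  1.9  0.6  0.9 -2.4]
pk- 220 [ 0.6  0.5 -1.1  1.8  0.5  1.1 -2.3]
pk0 100 [ 0.6  0.8 -1.2  1.9  0.9  1.  -1. ]
pk0 220 [ 0.7  0.6 -1.3  1.8  0.6  1.2 -0.9]
pkpi 100 [ 0.6  0.9 -1.3  1.9  1.   1.1  2.1]
pkpi 220 [ 0.7  0.6 -1.3  1.8  0.6  1.2  2.3]
```

Run:
```python
from h import *
a=np.radians(5.7)
robot.move_pose([505,-310,200],down(a-np.pi/2))
s=monitor.get_state(); T=wrist_pose(s); p,d=eyes.grab_frame("wrist")
np.save("pics/Tw1.npy",T); np.save("pics/w1d.npy",d); cv2.imwrite("pics/w1.png",p); print(s["t"],s["eef_pos"])
```

```text
1.7 [ 504.22520977 -311.69293825  199.96299521]
```

View pics/w1.png

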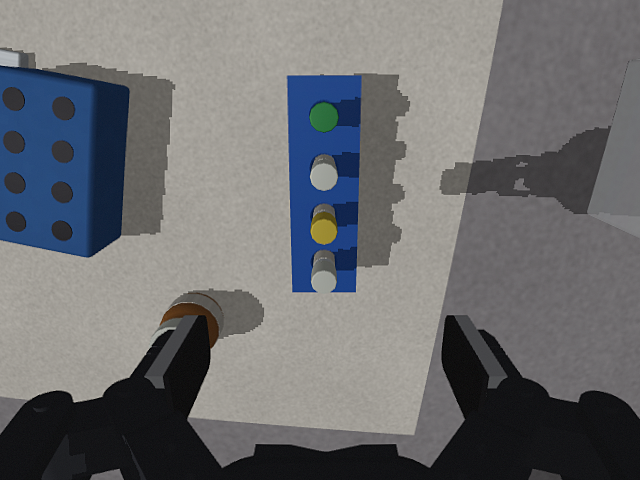

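Wrist view: the yellow cap top is centred at about (323,231) and the green at (324,117). The whites are at (323,173) and (323,281), so the row is aligned with the tool.

Run:
```python
from h import *
np.set_printoptions(precision=1,suppress=True)
T=np.load("pics/Tw1.npy");d=np.load("pics/w1d.npy")
P=wpx2w(T,[(324,117),(323.5,173.5),(323.3,231),(323.5,281)],88);print(P)
c=T[:3,3]; fwd=T[:3,2]
for u,v in [(324,117),(323,231)]: # height check from depth
    r=wpx2w(T,[(u,v)],0)[0]-c; r/=np.dot(r,fwd); print(c+r*d[v,u])
v=P[0]-P[3]; print(np.degrees(np.arctan2(v[1],v[0])),np.linalg.norm(np.diff(P,axis=0),axis=1))
```

```text
[[ 575.2 -304.2   88. ]
 [ 541.2 -307.3   88. ]
 [ 503.6 -310.8   88. ]
 [ 468.1 -314.4   88. ]]
[ 575.2 -304.2   89.2]
[ 504.2 -310.5   89.9]
5.428598115280332 [34.2 37.7 35.7]
```

Run:
```python
from h import *
np.set_printoptions(precision=2,suppress=True)
a=np.radians(5.5)
robot.servo_line([504,-310.5,110],down(a-np.pi/2))
robot.servo_line([504,-310.5,61],velocity=80)
close(30); s=monitor.get_state(); print(s["t"],s["eef_pos"],s["opening"],s["finger_force"],s["ft_force"])
robot.servo_line([504,-310.5,200],velocity=150); s=monitor.get_state(); print(s["eef_pos"],s["opening"],s["finger_force"])
ps=np.radians(-7.3+30)
x=np.array([-np.sin(ps),np.cos(ps)])
q=np.array([518.7,130.6])-60*x
print(q)
robot.move_pose([q[0],q[1],215],down(ps))
s=monitor.get_state(); T=wrist_pose(s); p,d=eyes.grab_frame("wrist")
np.save("pics/Tw2.npy",T); np.save("pics/w2d.npy",d); cv2.imwrite("pics/w2.png",p); print(s["t"],s["eef_pos"],s["opening"])
```

```text
3.8833 [ 504.22 -310.57   61.3 ] 17.095723754960442 29.213214218616486 [-0.52 -0.35  2.63]
[ 503.22 -310.22  198.94] 16.668625216540416 29.24660414457321
[541.85  75.25]
6.4 [542.06  73.72 214.5 ] 16.923578507558076
```

View pics/w2.png

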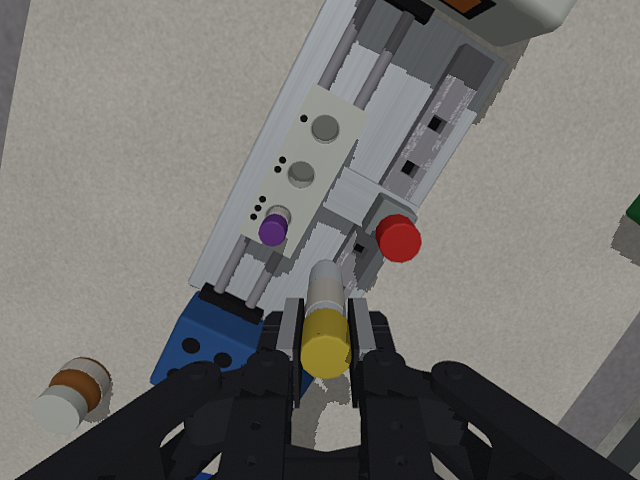

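Pocket 1's rim is centred at (325,129), pocket 2's at (301,175), the purple cap top at (273,231) and the knob top at (401,238). The held yellow cap's top is at (326,357), and the tube hangs straight.

Run:
```python
from h import *
np.set_printoptions(precision=1,suppress=True)
T=np.load("pics/Tw2.npy")
pk=wpx2w(T,[(325,129),(301,175)],66); pu=wpx2w(T,[(273,231)],104); kn=wpx2w(T,[(402,237)],110)
cap=wpx2w(T,[(326,357)],214.5-61.3+88)
print(pk,pu,kn,cap)
d=pk[0]-pu[0];print(np.degrees(np.arctan2(d[1],d[0])),np.hypot(*d[:2]))
d=kn[0]-pk[1];print(np.degrees(np.arctan2(d[1],d[0])),np.hypot(*d[:2]))
```

```text
[[516.9 131.2  66. ]
 [513.4  95.   66. ]] [[509.6  60.9 104. ]] [[587.   90.9 110. ]] [[541.6  73.6 241.2]]
84.06727334188886 70.61904680501863
-3.149364342605319 73.72901379346804
```

Run:
```python
from h import *
np.set_printoptions(precision=2,suppress=True)
ps=np.radians(-6+30); g=np.array([517.4,131.0])
robot.servo_line([*g,200],down(ps))
robot.servo_line([*g,122],velocity=120); robot.dwell(.2)
s=monitor.get_state(); print(s["t"],s["eef_pos"],s["ft_force"])
hit=robot.servo_line([*g,77.5],velocity=50,force_limit=6)
s=monitor.get_state(); print(hit,s["t"],s["eef_pos"],s["ft_force"],s["moment"])
```

```text
8.0167 [518.03 131.14 122.8 ] [-0.07  1.01  0.45]
True 8.9083 [516.94 131.05  77.17] [-0.28 -0.32  5.95] [-0.07  0.14 -0.02]
```

Run:
```python
from h import *
np.set_printoptions(precision=2,suppress=True)
g=np.array([517,131.0]); a=np.radians(5.5)
release(); robot.servo_line([*g,190],velocity=150)
ps=np.radians(24); x=np.array([-np.sin(ps),np.cos(ps)])
q=np.array([513.6,95])-60*x
robot.servo_line([*q,200],velocity=200); robot.dwell(.2)
s=monitor.get_state(); T=wrist_pose(s); p,d=eyes.grab_frame("wrist")
np.save("pics/Tw3.npy",T); cv2.imwrite("pics/w3.png",p[0:360,160:560]); print(s["t"],s["eef_pos"],s["opening"])
```

```text
11.3 [537.45  42.14 199.95] 85.1375018213284
```

View pics/w3.png

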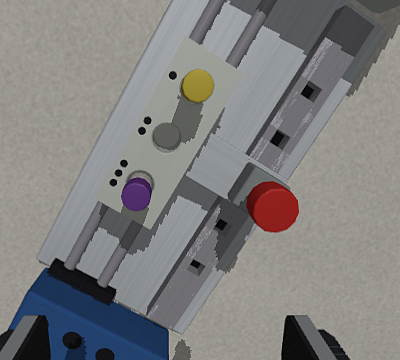

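Yellow stands in pocket 1, its cap at crop (198,86). Pocket 2 is empty at (166,136), purple's cap is at (136,194) and the knob top at (274,206). In full-image pixels, add 160 to u.

Run:
```python
from h import *
np.set_printoptions(precision=2,suppress=True)
T=np.load("pics/Tw3.npy")
print(wpx2w(T,[(358,86),(296,194)],104),wpx2w(T,[(326,136.5)],66),wpx2w(T,[(434,206)],110))
a=np.radians(5.5); o=down(a-np.pi/2); g=[575.3,-303.8]
robot.move_pose([*g,160],o)
robot.servo_line([*g,61],velocity=130)
close(30); s=monitor.get_state(); print(s["t"],s["eef_pos"],s["opening"],s["finger_force"])
robot.servo_line([*g,190],velocity=180)
s=monitor.get_state(); print(s["t"],s["eef_pos"],s["opening"])
```

```text
[[516.16 130.74 104.  ]
 [508.85  60.59 104.  ]] [[512.53  95.68  66.  ]] [[585.31  88.8  110.  ]]
14.1917 [ 575.51 -303.91   61.33] 16.792753919962138 29.207012057304382
15.0583 [ 574.34 -303.61  188.75] 17.00848599598117
```

Run:
```python
from h import *
np.set_printoptions(precision=2,suppress=True)
ps=np.radians(-6+30); g=np.array([513.2,95.4])
robot.move_pose([*g,190],down(ps))
robot.servo_line([*g,122],velocity=120); robot.dwell(.2)
s=monitor.get_state(); print(s["t"],s["eef_pos"],s["ft_force"])
hit=robot.servo_line([*g,77.3],velocity=50,force_limit=6)
s=monitor.get_state(); print(hit,s["t"],s["eef_pos"],s["ft_force"],s["moment"])
if s["eef_pos"][2]<79:
    release(); robot.servo_line([*g,190],velocity=150)
    x=np.array([-np.sin(ps),np.cos(ps)]); q=g-60*x
    robot.servo_line([*q,200],velocity=200); robot.dwell(.2)
    s=monitor.get_state(); T=wrist_pose(s); p,d=eyes.grab_frame("wrist")
    np.save("pics/Tw4.npy",T); cv2.imwrite("pics/w4.png",p[0:360,160:560]); print(s["t"],s["eef_pos"])
```

```text
17.475 [513.84  95.53 122.8 ] [-0.22 -0.54 -0.2 ]
True 18.35 [512.92  95.36  77.18] [-0.59 -0.22  6.07] [-0.11  0.14  0.02]
20.575 [536.87  41.8  199.64]
```

View pics/w4.png

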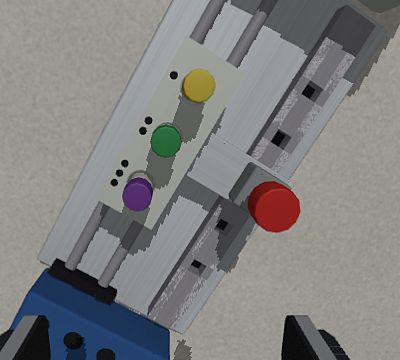

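Green is seated in pocket 2, cap at crop (166,141) in line with yellow (199,85) and purple (137,193). Next is the knob.

Run:
```python
from h import *
np.set_printoptions(precision=2,suppress=True)
def st(m):
    s=monitor.get_state(); print(m,s["t"],s["eef_pos"],s["ft_force"],s["opening"],s["finger_force"]); return s
psi=np.radians(84); k=np.array([587.2,88.0])
robot.move_pose([*k,160],down(psi))
robot.servo_line([*k,79.3],velocity=100); robot.dwell(.2); st("at")
close(60); robot.dwell(.2); s=st("grip")
robot.servo_line([*k,92.5],velocity=40); robot.dwell(.2); st("up")
```

```text
at 22.5667 [587.65  88.08  79.96] [-0.97  1.14 -0.37] 85.26948822852086 0.0
grip 23.3417 [587.23  87.92  79.32] [-0.48  0.11  0.16] 26.513839279089993 58.85376513004303
up 24.025 [586.99  87.9   92.06] [  3.09   0.38 -10.85] 26.308375012673977 59.4962078332901
```

Run:
```python
from h import *
np.set_printoptions(precision=2,suppress=True)
def st(m):
    s=monitor.get_state(); print(m,s["t"],s["eef_pos"],s["ft_force"],s["opening"],s["finger_force"]); return s
psi=np.radians(84); k=np.array([587.2,88.0])+40*np.array([np.cos(psi),np.sin(psi)])
robot.servo_line([*k,92.5],velocity=40); robot.dwell(.2); st("slid")
h=robot.servo_line([*k,79.3],velocity=30,force_limit=16); robot.dwell(.2); st(f"down {h}")
```

```text
slid 25.375 [591.39 128.46  92.66] [  1.81   0.94 -10.61] 26.349513634456343 59.61425721645355
down False 26.1667 [591.61 128.19  79.76] [-0.74  2.41 -0.43] 26.410946894205026 60.496530532836914
```

Run:
```python
from h import *
np.set_printoptions(precision=2,suppress=True)
def st(m):
    s=monitor.get_state(); print(m,s["t"],s["eef_pos"],s["ft_force"],s["opening"],s["finger_force"]); return s
e=monitor.get_state()["eef_pos"]
h=robot.servo_line([591.4,127.8,73.5],velocity=20,force_limit=10); robot.dwell(.4); st(f"press {h}")
s=monitor.get_state(); T=wrist_pose(s); p,d=eyes.grab_frame("scene"); w,_=eyes.grab_frame("wrist")
c=cv2.resize(p[200:310,220:480],None,fx=3,fy=3,interpolation=cv2.INTER_CUBIC)[:, :780]
w=cv2.resize(w,(347,260)); c=c[:, :780]
o=np.zeros((330+260,780,3),np.uint8); o[:330]=c; o[330:,:347]=w; cv2.imwrite("pics/end.png",o)
robot.dwell(.5); st("hold")
```

```text
press True 26.8583 [591.72 128.27  75.73] [-1.14 -0.19  6.97] 26.622422891177166 61.528329849243164
hold 27.4583 [591.7  128.28  75.73] [-1.89 -0.16  5.91] 26.33729985085296 61.52831196784973
```

View pics/end.png

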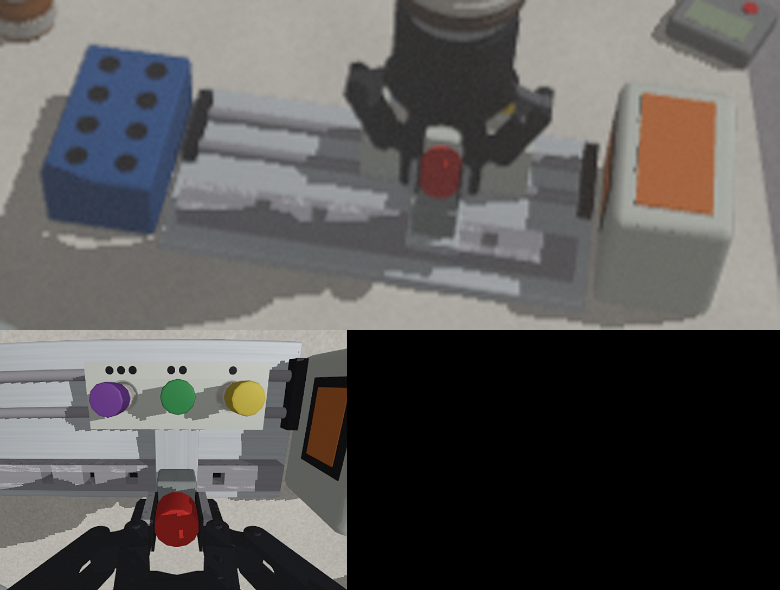

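The rack has moved one hole towards the reader: one hole shows beyond the housing on the reader side, against two before. All three caps are level and the knob is down in the grip. I'll press slightly harder for margin, then hand in.

Run:
```python
from h import *
s=monitor.get_state(); e=s["eef_pos"]
h=robot.servo_line([591.5,128.2,73.5],velocity=10,force_limit=6); robot.dwell(.4)
s=monitor.get_state(); print(h,s["t"],s["eef_pos"],s["ft_force"],s["opening"])
if 6<s["ft_force"][2]<30: print(job.job_done())
```

```text
True 28.0667 [591.73993641 128.30083476  75.77020917] [-1.80476235 -1.44849696  7.10761452] 26.696197911901766
the job is handed in; nothing more can be done
None
```

The job is handed in at 28 s of the 72 s allowed: yellow is in pocket one and green in pocket two, and the rack is one hole nearer the reader with its pin dropped in. The knob is gripped and held down at about 7 N; full travel needs 3 to 4 N.

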